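# Set a stepped pinion shaft level on packed V-blocks

### The job

Set the pinion shaft up for its run-out check in the middle of the granite plate, lying level along the plate's long direction. Build it in this order: lay the thin aluminium parallel flat on the plate and let go of it, stand either V-block squarely on the parallel, stand the other V-block on the bare granite in line with it, and last lay the shaft in both grooves, thin journal in the packed-up V-block and thick journal in the other, each block wholly under its journal (either end of the plate may be the packed one). Do not let the shaft touch the granite, and leave the drilled block and the brass ring gauge where they lie.

Things in the scene. Friction and masses are not known exactly. Their poses are not given: they have to be found in the camera images.
- plate_top (a point): centre of the top face of the dark granite surface plate, a fixed slab 160 x 240 mm, top 40 mm above the bench; z up, y along its 240 mm side, x along its 160 mm side. It stands in the left or right half of the work area, turned a little. With the parallel under the thin journal's V-block the seated shaft's axis is level, 42.4 mm above this face
- parallel_center (a point): centre (half-way up) of the thin aluminium parallel (packing plate), loose, flat, 36 mm (x) x 60 mm (y) x 10 mm high, two dark round holes on top, 0.16 kg. Lay it with its 60 mm side across the shaft line. It lies on a blue mat whose top is 4 mm above the bench
- vblock_a_center (a point): centre (21 mm above its underside) of one of two identical loose steel V-blocks, 0.3 kg, 50 mm wide (x) x 26 mm long (y) x 42 mm high (z). Its 90 degree V-groove, open upward, runs along its y axis: 36 mm wide at the top, apex 24 mm above the underside. It stands upright on the blue mat; grip it across its 50 mm width
- vblock_b_center (a point): centre of the other V-block, identical to the first; same size, axes and point
- shaft_center (a point): centre of the gear of a loose steel pinion shaft, on its axis x; 0.56 kg, 136 mm long: dark gear of 20 teeth, 42 mm across, x -18 to 18 mm; thin journal 12 mm diameter, x 18 to 68; thick journal 26 mm diameter, x -68 to -18. Balance point 12 mm from here to the thick side. V-blocks belong at mid-journal, x = 43 and -43 mm. Lies on its gear on the mat, axis level, any yaw; y and z roll with it
- drilled_block_center (a point): centre (half-way up) of a bystander, a steel block 50 x 75 x 25 mm high with six dark holes in its top, lying on the mat; leave it there
- ring_gauge_center (a point): centre (half-way up) of a bystander, a brass ring gauge 54 mm in outer diameter and 18 mm high with a 24 mm hole, lying on the mat; leave it there

How it is judged:
By the outcome, as a careful person would: the job done as asked, in the order asked, and still so for the second after the job is handed in, with the robot touching nothing.
It also fails if it takes over 136 s, if anything falls off the work surface, if the arm or the gripper's body presses on something with over 40 N, if the wrist force passes 120 N, or if a joint passes its speed limit or range.

### The arm

A 6-joint arm with a two-finger parallel gripper is mounted at the origin on the work surface. World frame = base frame: x ahead of the robot, y to its left, z up, the work surface at z = 0. Lengths are in m, angles in rad, forces in N, time in s.
With the tool pointing down it reaches from about 0.275 to 0.875 m from the base axis. Payload 12.5 kg.
Tool frame: the origin (TCP) lies at the very end of the fingers, on their centre line; the grasp point (between the pads) lies 19 mm behind it; z points along the fingers, y is the line along which they close (so a half turn about z gives the same grasp; the last joint's range is limited). The gripper opens to 85 mm and grips with 20 to 120 N. Pads are 22 mm wide; open, the fingers measure 114 mm over their backs; the gripper's body (76 mm by 85 mm) begins 54 mm behind the grasp point. The pads swing forward as they close: fully open they stand 13 mm farther back than shut.
Start: joints at [-1.387, 0.351, 1.652, -0, 1.139, -0.085], TCP at [0.146, -0.53, 0.231] pointing down, gripper open.
Joint ranges: [-2.75, 2.75], [-0.79, 2.1], [0.01, 2.65], [-1.57, 4.71], [0.07, 3.14], [-2.87, 2.87]. Speed limits (rad/s): [2.22, 2.22, 2.79, 3.14, 3.14, 3.14].

### API

Orientations are given as a 3x3 rotation matrix whose columns are the frame's x, y, z axes.
In Python, from bench import manip gives the robot as it stands. Calls block until the motion is done:
- manip.move_ptp(position, orientation): joint-space move of the TCP to a pose.
- manip.move_l(position, attitude=None, max_speed=0.15): straight line of the TCP; attitude=None keeps the orientation; max_speed is the mean speed in m/s.
- manip.move_j(angles): joint-space move.
- manip.set_gripper(opening, effort=None): opening from 0.0 (shut) to 1.0 (fully open); effort is the grip in N (None keeps the last); returns when the fingers have stopped.
- manip.dwell(seconds).
- manip.inverse_kinematics(position, orientation): joint angles nearest the present ones, or None.
- manip.grab_frame(name): name is "scene" or "top"; returns (picture, depth): 400x640x3 uint8, red, green, blue; 400x640 float32, m along the optical axis (not along the pixel's ray), 0 where there is no reading.
- manip.get_calibration(name): a dict with "camera_matrix" (3x3 intrinsics, pixels), "R" (3x3) and "t" (3): a world point X has camera coordinates R X + t. Camera axes: x right, y down, z forward; pixel columns grow to the right and rows downward; lengths in m; the calibration is good to about 2 mm. A picture is of the moment at which its call begins. get_calibration takes no time and is no camera call.
A pose or a line that the arm cannot do raises manip.Unreachable and nothing moves.
- manip.sign_off(): hands the job in; it is judged then, once.
Trained networks look in the newest picture that a camera, given by its name, has taken for a name from the list of things; names that differ only in an ending like _2 or _b are one class to them, and where a whole thing is asked for, a point or a joint stands for the part that bears it (a point fixed in the world has none). Each returns a list of dicts, best first, with "confidence" (0 to 1); they miss things now and then, are a little off and sometimes report something else, mostly with a low value. They report only what shows in the picture. A call takes as long as a camera call.
- manip.look_for(camera, name): "at" ([x, y, z] in m, in world coordinates, good to about 4 mm: the middle of the surface that is visible of it).
Readings, each from a call of its own:
- manip.current_time(): time.
- manip.current_qpos(): joint angles.
- manip.current_joint_vel(): joint speeds.
- manip.current_joint_torque(): joint torques, N m.
- manip.current_ee_pos(): TCP position.
- manip.current_tcp_rot(): TCP orientation.
- manip.current_force(): force on the tool from outside, world axes, zero at the start.
- manip.current_ft_torque(): the same for the moment, N m.
- manip.current_grip_width(): opening from 0.0 (shut) to 1.0 (fully open).
- manip.current_grip_force(): force on a finger pad.
Only numpy, scipy, OpenCV 4.12 (cv2) and the standard library are available. Lean on these libraries where they do the work, as an engineer would, in place of code of your own. Each camera call takes 0.05 s, during which the arm holds its last target. There are 200 camera calls.

## Working session

There is one attempt and no reset: what is moved stays moved. The work goes in short steps, each a Python script; the robot and the scene stay as the last script left them, time stands still between calls to the robot, and variables do not carry over. Pictures are saved under pics/ and viewed, at most 14 in all, crops included, and the job is handed in when it is done.

```bash
mkdir -p pics; ls; cat > h.py <<'E'
import numpy as np, cv2
from bench import manip
def snap(cam):
    im,d=manip.grab_frame(cam); c=manip.get_calibration(cam)
    K=np.array(c["camera_matrix"]);R=np.array(c["R"]);t=np.array(c["t"])
    v,u=np.mgrid[0:400,0:640]
    P=np.stack([(u-K[0,2])/K[0,0]*d,(v-K[1,2])/K[1,1]*d,d],-1)
    W=(P-t)@R   # R^T(P-t)
    W[d==0]=np.nan
    return im,W,(K,R,t)
def save(im,n,s=1): cv2.imwrite(n,cv2.resize(im[...,::-1],None,fx=s,fy=s))
E
python3 - <<'E'
from h import *
for cam in("top","scene"):
    im,W,c=snap(cam); save(im,f"pics/{cam}0.png",1.25); np.savez(f"{cam}0.npz",im=im,W=W)
    print(cam,-c[1].T@c[2],c[1].round(2).tolist())
    for n in["plate_top","parallel_center","vblock_a_center","shaft_center","drilled_block_center","ring_gauge_center"]:
        for r in manip.look_for(cam,n)[:3]: print(n,np.round(r["at"],3),round(r["confidence"],2))
print(manip.current_time())
E
```

```text
pics
top [0.44099399 0.03946735 0.99686691] [[-0.02, -1.0, -0.01], [-1.0, 0.02, -0.09], [0.09, 0.01, -1.0]]
plate_top [0.553 0.208 0.039] 0.83
parallel_center [ 0.442 -0.155  0.012] 0.77
vblock_a_center [ 0.535 -0.149  0.042] 0.87
vblock_a_center [0.554 0.208 0.038] 0.25
shaft_center [ 0.507 -0.266  0.035] 0.66
drilled_block_center [ 0.62  -0.074  0.031] 0.65
ring_gauge_center [ 0.441 -0.075  0.019] 0.93
scene [ 1.11315191 -0.2384268   0.70110974] [[0.43, 0.9, -0.0], [0.63, -0.3, -0.71], [-0.64, 0.31, -0.7]]
plate_top [0.571 0.194 0.039] 0.81
parallel_center [ 0.437 -0.154  0.012] 0.76
vblock_a_center [ 0.547 -0.154  0.037] 0.9
vblock_a_center [ 0.437 -0.155  0.012] 0.58
shaft_center [ 0.518 -0.275  0.033] 0.69
drilled_block_center [ 0.632 -0.079  0.029] 0.64
drilled_block_center [ 0.437 -0.155  0.012] 0.54
ring_gauge_center [ 0.451 -0.076  0.018] 0.79
ring_gauge_center [ 0.635 -0.078  0.028] 0.6
0.7
```

View pics/top0.png

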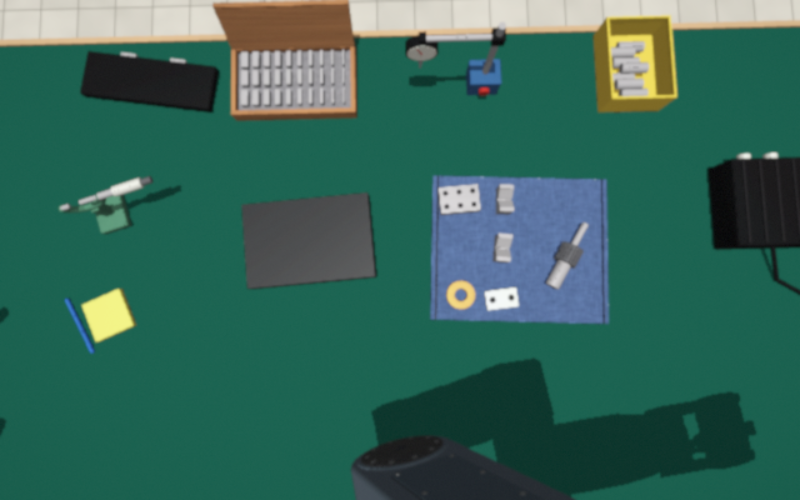

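View pics/scene0.png

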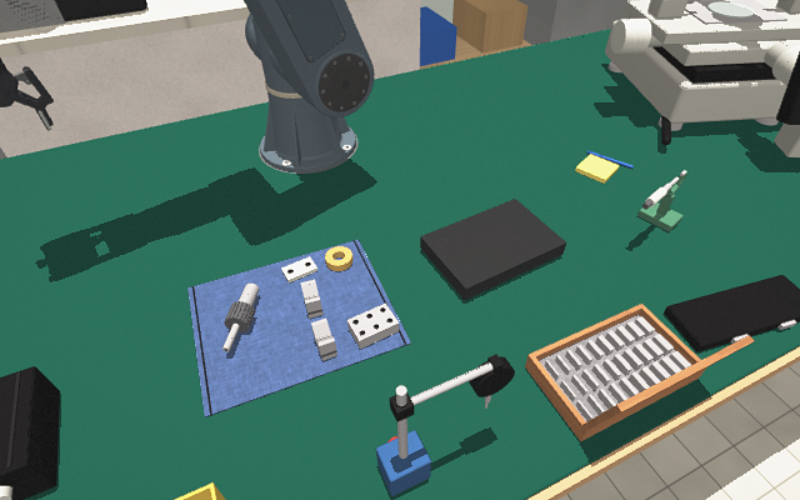

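The top view shows the plate at (310,240) on the left and the mat on the right. On the mat are the parallel (502,299), two V-blocks (506,198) and (503,247), the shaft from (553,283) thick to (585,228) thin, the drilled block (459,198) and the ring (461,295). Next I'll fit precise poses.

```bash
cat >> h.py <<'E'
def fit(W,ctr,rad,zlo,zhi):
    """top-face footprint in a window: centre, sizes, angle of the long side, median z"""
    m=(np.hypot(W[...,0]-ctr[0],W[...,1]-ctr[1])<rad)&(W[...,2]>zlo)&(W[...,2]<zhi)
    n,l,s,_=cv2.connectedComponentsWithStats(m.astype(np.uint8),connectivity=8)
    p=W[l==1+np.argmax(s[1:,4])]
    (c,wh,a)=cv2.minAreaRect((p[:,:2]*1000).astype(np.float32))
    if wh[0]<wh[1]: wh=wh[::-1]; a+=90
    mean=p[:,:2].mean(0); ev,E=np.linalg.eigh(np.cov(p[:,:2].T)); pa=np.degrees(np.arctan2(E[1,1],E[0,1]))
    return dict(c=np.round(c,1),mean=np.round(mean*1000,1),wh=np.round(wh,1),a=round((a+90)%180-90,1),pa=round((pa+90)%180-90,1),z=np.round(np.percentile(p[:,2],[5,50,95])*1000,1),n=len(p))
E
python3 - <<'E'
from h import *
for cam in("top","scene"):
    W=np.load(f"{cam}0.npz")["W"]
    print(cam)
    for n,c,r,zl,zh in[("plate",(.553,.205),.17,.034,.048),("par",(.44,-.155),.045,.010,.02),("va",(.535,-.15),.045,.03,.06),("vb",(.63,-.155),.045,.03,.06),
       ("shaft",(.51,-.27),.09,.012,.06),("gear",(.51,-.27),.05,.04,.06),("drill",(.625,-.075),.05,.022,.04),("ring",(.445,-.076),.04,.016,.03),("mat",(.58,-.3),.04,-.01,.015),("bench",(.4,.02),.04,-.01,.015)]:
        print(n,{k:(v.tolist() if hasattr(v,'tolist') else v) for k,v in fit(W,c,r,zl,zh).items()})
E
```

```text
top
plate {'c': [553.2, 213.1], 'mean': [552.3, 212.3], 'wh': [241.1, 160.3], 'a': -85.8, 'pa': -85.7, 'z': [38.2, 41.1, 43.9], 'n': 6912}
par {'c': [436.2, -150.9], 'mean': [436.1, -150.3], 'wh': [60.2, 35.9], 'a': -83.7, 'pa': -83.7, 'z': [12.2, 15.2, 18.0], 'n': 384}
va {'c': [544.3, -155.3], 'mean': [545.0, -154.3], 'wh': [27.3, 22.8], 'a': 83.7, 'pa': 77.0, 'z': [31.8, 42.2, 49.2], 'n': 127}
vb {'c': [637.5, -161.5], 'mean': [637.7, -161.1], 'wh': [25.9, 23.8], 'a': 88.7, 'pa': 79.8, 'z': [32.1, 42.5, 48.5], 'n': 135}
shaft {'c': [515.4, -277.4], 'mean': [507.4, -270.2], 'wh': [135.0, 42.1], 'a': -29.4, 'pa': -30.5, 'z': [26.4, 36.8, 46.7], 'n': 659}
gear {'c': [514.6, -276.7], 'mean': [515.5, -276.9], 'wh': [38.8, 31.2], 'a': -28.5, 'pa': -26.5, 'z': [40.4, 44.4, 48.2], 'n': 201}
drill {'c': [627.5, -75.1], 'mean': [626.9, -74.7], 'wh': [75.1, 50.5], 'a': -86.4, 'pa': -86.0, 'z': [27.1, 29.9, 32.7], 'n': 668}
ring {'c': [445.5, -72.3], 'mean': [445.4, -72.2], 'wh': [52.3, 51.8], 'a': 88.9, 'pa': 64.2, 'z': [19.9, 23.2, 25.9], 'n': 337}
mat {'c': [579.9, -299.9], 'mean': [582.2,
[... 829 characters left out ...]
 'pa': -32.1, 'z': [21.3, 34.4, 45.5], 'n': 730}
gear {'c': [514.8, -279.8], 'mean': [515.8, -279.4], 'wh': [38.8, 31.3], 'a': -29.6, 'pa': -31.6, 'z': [40.4, 43.3, 46.7], 'n': 196}
drill {'c': [626.6, -77.3], 'mean': [628.6, -78.4], 'wh': [75.8, 51.3], 'a': -85.5, 'pa': -86.0, 'z': [25.7, 29.2, 31.3], 'n': 730}
ring {'c': [445.6, -74.9], 'mean': [446.4, -75.5], 'wh': [52.8, 52.0], 'a': -79.4, 'pa': -11.3, 'z': [17.1, 22.0, 23.9], 'n': 261}
mat {'c': [580.5, -299.9], 'mean': [582.5, -300.0], 'wh': [79.3, 77.6], 'a': -79.6, 'pa': -70.9, 'z': [2.1, 4.1, 6.1], 'n': 948}
bench {'c': [399.0, 19.9], 'mean': [400.6, 19.5], 'wh': [77.1, 76.9], 'a': -25.2, 'pa': 11.7, 'z': [-1.7, 0.4, 2.7], 'n': 487}
```

```bash
cat >> h.py <<'E'
PL=np.array([.5523,.2117]); PA=np.radians(4.2)          # plate centre, heading of plate x
def plate(x,y): c,s=np.cos(PA),np.sin(PA); return PL+[c*x-s*y,s*x+c*y]
def rot(th): # tool down, tool y along heading th
    y=np.array([np.cos(th),np.sin(th),0]); z=np.array([0,0,-1.]); return np.column_stack([np.cross(y,z),y,z])
def P(xy,z): return np.array([xy[0],xy[1],z])
def best(xy,th,z,flip=True):
    q0=np.array(manip.current_qpos()); o=[]
    for t in ([th,th+np.pi] if flip else [th]):
        q=manip.inverse_kinematics(P(xy,z),rot(t))
        if q is not None and abs(q[5])<2.8: o.append((np.abs(np.array(q)-q0).max(),t))
    return min(o)[1]
def pick(xy,th,z,effort=60,opening=1.0,lift=.16,flip=True,hi=.12):
    t=best(xy,th,hi,flip); manip.set_gripper(opening)
    manip.move_ptp(P(xy,hi),rot(t)); manip.move_l(P(xy,z),max_speed=.12)
    manip.set_gripper(0.0,effort); w=manip.current_grip_width()
    manip.move_l(P(xy,lift),max_speed=.15)
    print("grip w",round(w,3),round(manip.current_grip_width(),3),"F",round(manip.current_grip_force(),1),"t",manip.current_time(),"th",np.degrees(t))
    return t
def lower(xy,zexp,th,flip=True,hi=.16,op=1.0):
    """lower to the expected height, then feel for contact, let go, retreat"""
    t=best(xy,th,hi,flip); manip.move_ptp(P(xy,hi),rot(t)); manip.move_l(P(xy,zexp+.003),max_speed=.1); manip.dwell(.2)
    f0=np.array(manip.current_force()); z=zexp+.003
    while z>zexp-.004:
        z-=.0005; manip.move_l(P(xy,z),max_speed=.03); manip.dwell(.05)
        f=np.array(manip.current_force())-f0
        if f[2]>3: break
    print("contact z",round(z-zexp,4),f.round(1),"ee",np.round(manip.current_ee_pos(),4))
    manip.set_gripper(op); manip.move_l(P(xy,hi),max_speed=.15); print("t",manip.current_time())
E
python3 - <<'E'
from h import *
for cam in("top","scene"):
    W=np.load(f"{cam}0.npz")["W"]
    for c in((.533,-.155),(.63,-.16)):
        for zl in (.022,.026): print(cam,fit(W,c,.045,zl,.06))
pick((.436,-.1517),np.radians(6),.006)
im,W,c=snap("scene"); save(im,"pics/par_up.png",1.25)
E
```

```text
top {'c': array([ 530.9, -153.6]), 'mean': array([ 531.2, -151.9]), 'wh': array([50. , 27.3]), 'a': -7.0, 'pa': np.float64(-9.3), 'z': array([24.9, 40.7, 49.1]), 'n': 274}
top {'c': array([ 530.9, -153.6]), 'mean': array([ 531.5, -152.3]), 'wh': array([50. , 27.3]), 'a': -7.0, 'pa': np.float64(-8.2), 'z': array([30.5, 41.9, 49.2]), 'n': 257}
top {'c': array([ 623.8, -160.9]), 'mean': array([ 623.8, -160.3]), 'wh': array([51.3, 26.4]), 'a': -1.6, 'pa': np.float64(-1.8), 'z': array([28.2, 40.9, 48.3]), 'n': 280}
top {'c': array([ 624.2, -161. ]), 'mean': array([ 623.9, -160.3]), 'wh': array([50.6, 26.4]), 'a': -1.6, 'pa': np.float64(-2.2), 'z': array([29.7, 41.5, 48.4]), 'n': 271}
scene {'c': array([ 530.1, -155.5]), 'mean': array([ 532.7, -155.8]), 'wh': array([51.5, 25.9]), 'a': -6.7, 'pa': np.float64(-6.8), 'z': array([25.7, 39. , 47.3]), 'n': 290}
scene {'c': array([ 530.1, -155.5]), 'mean': array([ 531.4, -155.7]), 'wh': array([51.5, 25.9]), 'a': -6.7, 'pa': np.float64(-6.9), 'z': array([28. , 39.5, 47.3]), 'n': 274}
scene {'c': array([ 622.9, -163.5]), 'mean': array([ 625.4, -163.9]), 'wh': array([52.1, 26. ]), 'a': -2.2, 'pa': np.float64(-1.4), 'z': array([25.7, 38.6, 47.1]), 'n': 355}
scene {'c': array([ 622.9, -163.5]), 'mean': array([ 624.5, -163.9]), 'wh': array([52.1, 26. ]), 'a': -2.2, 'pa': np.float64(-2.2), 'z': array([28. , 39.4, 47.1]), 'n': 334}
grip w 0.394 0.401 F 59.8 t 5.5167 th 6.000000000000001
```

View pics/par_up.png

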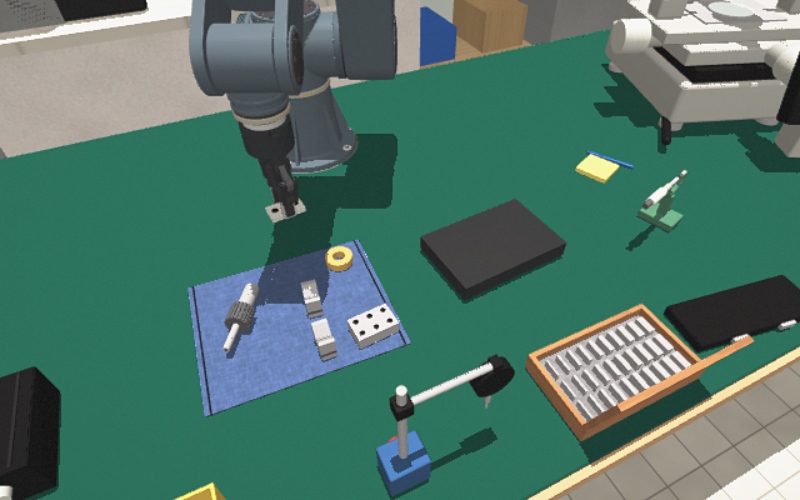

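The parallel is held level in the fingers at (286,211). I'll place it at the packed position, on the plate's -y half.

```bash
python3 - <<'E'
from h import *
lower(plate(0,-.043),.042,PA+np.pi/2)
# stage above V-block A, then look
va=(.5305,-.1546); manip.move_ptp(P(va,.12),rot(best(va,np.radians(-6.9),.12)))
for cam in("top","scene"):
    im,W,c=snap(cam); save(im,f"pics/par_{cam}.png",1.25)
    try:
        print(cam,fit(W,plate(0,-.043),.045,.0465,.06)); 
        print(fit(W,PL,.17,.034,.048))
    except Exception as e: print(e)
E
```

```text
contact z 0.0005 [-0.7  0.6  4.3] ee [0.5555 0.1688 0.0427]
t 11.35
top {'c': array([556.5, 169.6]), 'mean': array([556.4, 169.4]), 'wh': array([59.7, 36. ]), 'a': 4.3, 'pa': np.float64(4.4), 'z': array([48.2, 51.1, 53.8]), 'n': 404}
{'c': array([553.4, 212.9]), 'mean': array([551.9, 214.8]), 'wh': array([240.3, 160.7]), 'a': -85.7, 'pa': np.float64(-85.9), 'z': array([38.3, 41.2, 44. ]), 'n': 6516}
scene {'c': array([554.8, 167.2]), 'mean': array([557.2, 166.7]), 'wh': array([62.4, 37.1]), 'a': 3.7, 'pa': np.float64(4.8), 'z': array([47.7, 50.4, 52.5]), 'n': 289}
{'c': array([551.9, 210.3]), 'mean': array([559.3, 205.5]), 'wh': array([242.1, 162.3]), 'a': -85.8, 'pa': np.float64(-85.4), 'z': array([38.2, 40.5, 42.6]), 'n': 4256}
```

View pics/par_top.png

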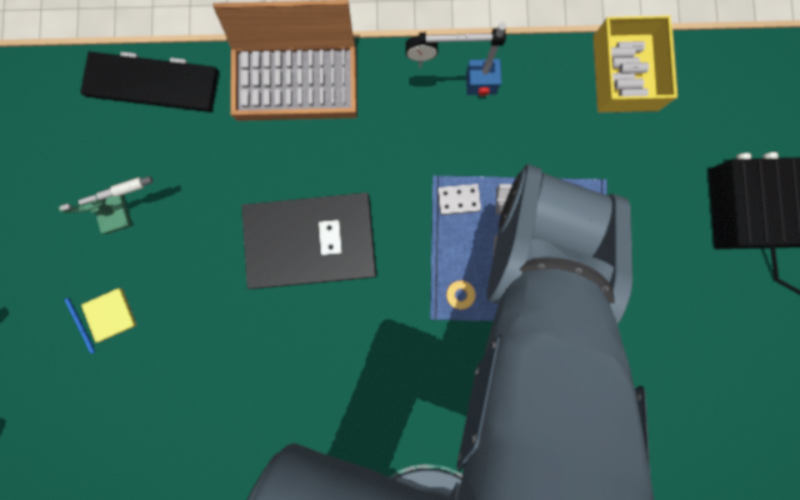

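Parallel lies square at (330,237), on target. Next, V-block A goes onto it.

```bash
python3 - <<'E'
from h import *
pick((.5305,-.1546),np.radians(-6.9),.008)
lower(plate(0,-.043),.054,PA)
vb=(.6235,-.1622); manip.move_ptp(P(vb,.12),rot(best(vb,np.radians(-1.9),.12)))
for cam in("top","scene"):
    im,W,c=snap(cam); save(im[120:300,100:400],f"pics/va_{cam}.png",2.5)if cam=="top" else save(im[100:300,280:500],"pics/va_scene.png",2.5)
    print(cam,fit(W,plate(0,-.043),.045,.066,.11))
E
```

```text
grip w 0.576 0.579 F 62.5 t 15.8333 th -6.9
contact z 0.0005 [-2.1  0.4  3.1] ee [0.5555 0.1688 0.0546]
t 21.25
top {'c': array([556.6, 169.9]), 'mean': array([556.4, 169.1]), 'wh': array([50.2, 26.4]), 'a': 4.2, 'pa': np.float64(3.8), 'z': array([70.3, 86.3, 94.2]), 'n': 301}
scene {'c': array([555.8, 167.5]), 'mean': array([558.2, 164.8]), 'wh': array([51.5, 29.1]), 'a': 4.5, 'pa': np.float64(7.4), 'z': array([67.9, 82.6, 93.1]), 'n': 321}
```

View pics/va_scene.png

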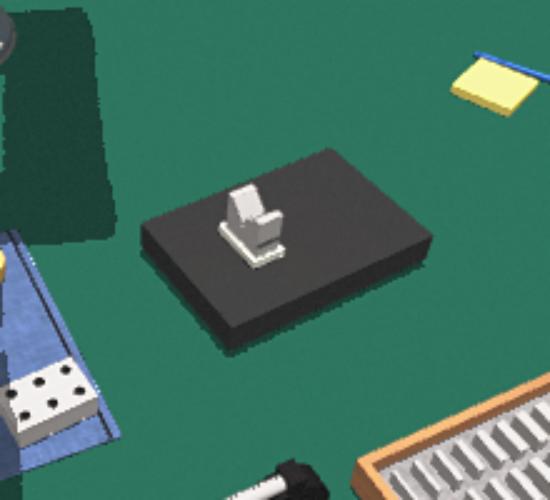

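V-block A stands squarely on the parallel at (250,225). Next, V-block B onto the granite, and refine the shaft axis.

```bash
python3 - <<'E'
from h import *
pick((.6235,-.1622),np.radians(-1.9),.008)
lower(plate(0,.043),.044,PA)
manip.move_ptp(P((.5,-.05),.2),rot(best((.5,-.05),PA,.2)))
for cam in("top","scene"):
    im,W,c=snap(cam)
    save(im[120:300,160:520],f"pics/vb_{cam}.png",2.2) if cam=="top" else save(im[100:340,130:480],"pics/vb_scene.png",2.2)
    print(cam,fit(W,plate(0,.043),.042,.056,.1)); print(fit(W,plate(0,-.043),.042,.066,.11))
    g=np.array([.5148,-.2782]); 
    for yaw in (-30,):
        d=np.array([np.cos(np.radians(yaw)),np.sin(np.radians(yaw))]); n=np.array([-d[1],d[0]])
        X=W[...,:2]-g; s=X@d; l=X@n; z=W[...,2]
        a=(abs(l)<.035)&(z>.010)&(abs(s)<.09)
        print("ends",np.percentile(s[a],[1,99])*1000)
        for nm,lo,hi,zl in(("thick",-.062,-.024,.028),("gear",-.014,.014,.036),("thin",.024,.062,.022)):
            m=a&(s>lo)&(s<hi)&(z>zl); print(nm,"s,l",(s[m].mean()*1000).round(1),(l[m].mean()*1000).round(1),"mid",np.round((l[m].min()+l[m].max())*500,1),"ztop",np.percentile(z[m],90).round(4),m.sum())
E
```

```text
grip w 0.58 0.576 F 62.7 t 25.775 th -1.9
contact z 0.0005 [-0.9 -1.6  4.4] ee [0.5492 0.2546 0.0447]
t 31.6833
top {'c': array([550.3, 255.2]), 'mean': array([550.2, 253.7]), 'wh': array([50.3, 27.3]), 'a': 4.4, 'pa': np.float64(4.0), 'z': array([59.9, 75.9, 84.4]), 'n': 310}
{'c': array([556.6, 169.9]), 'mean': array([556.3, 169. ]), 'wh': array([50.8, 26.6]), 'a': 4.4, 'pa': np.float64(4.3), 'z': array([70.7, 86. , 94.3]), 'n': 302}
ends [-51.34378239  65.69505425]
thick s,l -36.3 -3.2 mid -1.9 ztop 0.0399 67
gear s,l 0.2 2.0 mid 1.8 ztop 0.0474 184
thin s,l 43.1 1.6 mid 0.8 ztop 0.0342 81
scene {'c': array([549.1, 252.3]), 'mean': array([551.7, 249.4]), 'wh': array([52.8, 29. ]), 'a': 4.0, 'pa': np.float64(6.6), 'z': array([58.1, 72.6, 83. ]), 'n': 300}
{'c': array([556.1, 168.1]), 'mean': array([557.8, 164.8]), 'wh': array([53.4, 29. ]), 'a': 4.1, 'pa': np.float64(7.4), 'z': array([68.1, 82.1, 92.9]), 'n': 317}
ends [-65.88440727  68.35740356]
thick s,l -43.1 1.6 mid -1.1 ztop 0.0378 142
gear s,l -0.3 0.8 mid -0.8 ztop 0.0461 157
thin s,l 43.4 -0.4 mid -1.5 ztop 0.0326 94
```

View pics/vb_scene.png

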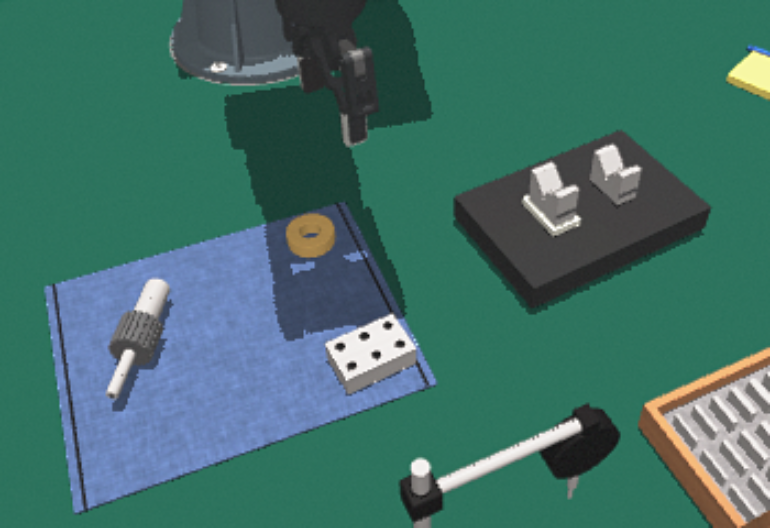

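Both blocks are in line on the plate (scene crop (550,195) and (615,175)). The shaft is untouched at (138,338). I'll refine its yaw from the first top picture, check both poses are reachable, then pick it.

```bash
python3 - <<'E'
from h import *
W=np.load("top0.npz")["W"]; g=np.array([.5148,-.2782]); d=np.array([np.cos(np.radians(-30)),np.sin(np.radians(-30))]); n=np.array([-d[1],d[0]])
X=W[...,:2]-g; s=X@d; l=X@n; z=W[...,2]; a=(abs(l)<.035)&(z>.01)
r=[]
for lo,hi,zl in((-.062,-.024,.032),(-.014,.014,.038),(.024,.062,.026)):
    m=a&(s>lo)&(s<hi)&(z>zl); r.append((s[m].mean(),l[m].mean())); print(np.round(np.array(r[-1])*1000,1),m.sum())
print("ends",np.percentile(s[a&(abs(s)<.09)],[1,99])*1000)
yaw=-30+np.degrees((r[2][1]-r[0][1])/(r[2][0]-r[0][0])); print("yaw top",yaw)
yaw=np.radians(np.clip((yaw-30.3)/2,-31.5,-29)); d=np.array([np.cos(yaw),np.sin(yaw)])
rotn=(PA-np.pi/2)-yaw; grip=g-.005*d
for t in(yaw+np.pi/2,yaw-np.pi/2):
    for xy,tt in((grip,t),(plate(0,.005),t+rotn)):
        q=manip.inverse_kinematics(P(xy,.12),rot(tt)); print(np.degrees(tt).round(1),None if q is None else np.round(q,2))
np.savez("shaft.npz",grip=grip,yaw=yaw,rotn=rotn)
E
```

```text
[-43.2   2.2] 158
[-0.4  1.7] 167
[42.9  1.3] 78
ends [-66.99894545  65.61654708]
yaw top -30.579232834176292
59.6 [-0.58  0.54  1.67 -0.    0.94 -1.61]
4.2 [ 0.3   0.56  1.63 -0.    0.95  0.22]
-120.4 [-0.58  0.54  1.67 -0.    0.94  1.53]
-175.8 None
```

```bash
python3 - <<'E'
from h import *
S=np.load("shaft.npz"); t=pick(S["grip"],float(S["yaw"])+np.pi/2,.007,effort=80,flip=False,lift=.18)
xy=plate(0,.005); manip.move_ptp(P(xy,.18),rot(t+float(S["rotn"]))); manip.move_l(P(xy,.10)); print(manip.current_time())
im,W,c=snap("scene"); save(im[100:300,280:500],"pics/sh_scene.png",2.5)
E
```

```text
grip w 0.469 0.463 F 81.2 t 37.3 th 59.560383582911854
39.7833
```

View pics/sh_scene.png

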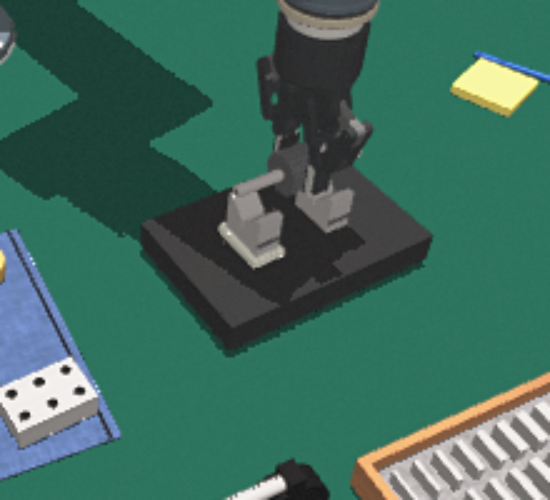

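The shaft hangs level over both blocks, thin journal (262,182) above the packed one. Next I lower it.

```bash
python3 - <<'E'
from h import *
S=np.load("shaft.npz"); t=float(S["yaw"])+np.pi/2+float(S["rotn"])
lower(plate(0,.005),.0644,t,flip=False,hi=.10)
manip.move_l(P(plate(0,.005),.2)); manip.move_ptp(P((.4,-.2),.25),rot(best((.4,-.2),PA,.25))); print(manip.current_time())
for cam in("top","scene"):
    im,W,c=snap(cam); save(im[120:300,160:360],f"pics/end_{cam}.png",3) if cam=="top" else save(im[100:300,280:500],"pics/end_scene.png",2.5)
    # plate-frame profile of the highest points along the shaft
    X=W[...,:2]-PL; c_,s_=np.cos(PA),np.sin(PA); px=X@[c_,s_]; py=X@[-s_,c_]; z=W[...,2]
    for nm,lo,hi in(("thin",-.065,-.022),("gear",-.014,.014),("thick",.022,.065)):
        m=(py>lo)&(py<hi)&(abs(px)<.03)&(z>.06); zz=np.percentile(z[m],92); k=m&(z>zz-.008); print(cam,nm,"ztop",zz.round(4),"x",(px[k].mean()*1000).round(1))
    m=(abs(px)<.012)&(z>.075)&(abs(py)<.1); print("ends",np.percentile(py[m],[.5,99.5])*1000)
    m=(abs(px)<.015)&(z>.096)&(abs(py)<.1); print("gear ends",np.percentile(py[m],[1,99])*1000)
    print(fit(W,(.627,-.076),.05,.022,.04)["c"],fit(W,(.4455,-.0735),.04,.016,.03)["c"])
E
```

```text
contact z 0.001 [ 0.3 -0.1  3.7] ee [0.5521 0.2167 0.0656]
t 42.8583
45.3167
top thin ztop 0.0933 x 1.7
top gear ztop 0.1049 x 0.9
top thick ztop 0.0963 x 0.5
ends [-66.48801702  67.86546651]
gear ends [-17.45468029  62.67959333]
[627.3 -75.1] [445.5 -72.2]
scene thin ztop 0.0925 x 0.2
scene gear ztop 0.1041 x 2.8
scene thick ztop 0.0954 x 3.8
ends [-69.8979217   66.15893755]
gear ends [-19.99574386  62.57512502]
[626.3 -77.5] [445.5 -74.1]
```

View pics/end_scene.png

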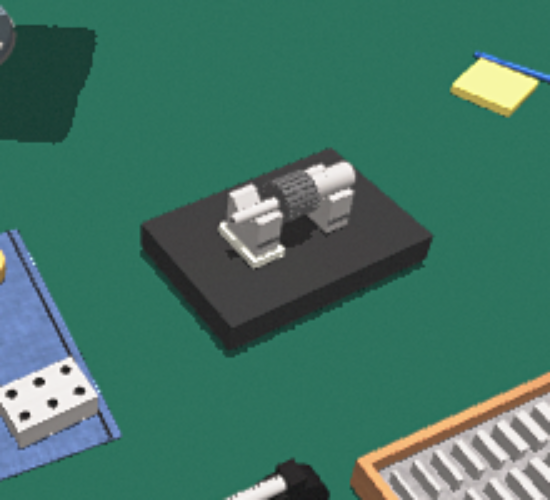

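View pics/end_top.png

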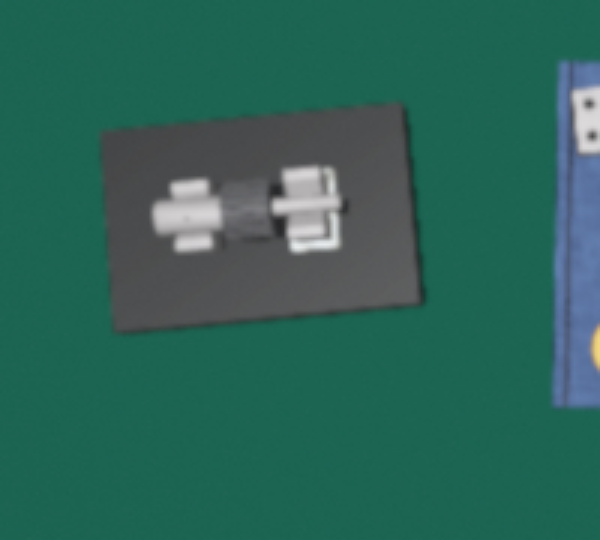

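The shaft sits level in both grooves. The scene view shows thin at (255,212) and thick at (335,178), and the bystanders are unmoved. I'll check once that the blocks and parallel weren't shifted, then hand in.

```bash
python3 - <<'E'
from h import *
for cam in("top","scene"):
    _,W,_=snap(cam)
    X=W[...,:2]-PL; c_,s_=np.cos(PA),np.sin(PA); px=X@[c_,s_]; py=X@[-s_,c_]; z=W[...,2]
    for nm,y0,zt in(("A",-.043,.092),("B",.043,.082)):
        o=[]
        for sg in(1,-1):
            m=(sg*px>.0165)&(sg*px<.035)&(abs(py-y0)<.022)&(abs(z-zt-.0005)<.005); o.append(np.r_[px[m].mean(),py[m].mean(),np.percentile(py[m],[2,98])]*1000)
        print(cam,nm,np.round(o,1).tolist(),"mid x",round((o[0][0]+o[1][0])/2,1))
    m=(abs(px)<.04)&(abs(py+.043)<.03)&(z>.046)&(z<.055); print("par ext x",np.percentile(px[m],[1,99])*1000,"y",np.percentile(py[m],[1,99])*1000)
E
```

```text
top A [[21.3, -42.3, -54.8, -30.1], [-20.4, -41.8, -54.4, -29.9]] mid x 0.5
top B [[21.5, 43.9, 31.4, 56.4], [-20.4, 42.6, 30.9, 55.2]] mid x 0.5
par ext x [-28.68102683  30.61002616] y [-60.19349965 -25.35467578]
scene A [[22.2, -45.5, -57.5, -31.4], [-20.8, -45.1, -56.4, -32.1]] mid x 0.7
scene B [[21.5, 40.4, 28.7, 54.7], [-22.0, 44.4, 35.2, 53.6]] mid x -0.2
par ext x [-29.27571779  30.0824234 ] y [-63.08399955 -27.04053986]
```

All within about 1 mm of target; I'm handing it in.

```bash
python3 -c "
from bench import manip
print(manip.sign_off(), manip.current_time())"
```

```text
the job is handed in; nothing more can be done
the job is handed in; nothing more can be done
```

The shaft lies level in both V-blocks in the middle of the plate, thin journal in the packed-up block, with both blocks and the parallel within about 1 mm of target; it was built in the order asked, the bystanders were not moved, and I handed it in at about 46 s.

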